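# Hold a signal lamp in the spring-loaded bayonet test socket

## Robot

A 6-joint arm with a two-finger parallel gripper is mounted at the origin on the work surface. World frame = base frame: x ahead of the robot, y to its left, z up, the work surface at z = 0. Lengths are in mm, angles in degrees, forces in N, time in s.
With the tool pointing down it reaches from about 350 to 850 mm from the base axis. Payload 8.1 kg.
Tool frame: the origin (TCP) lies midway between the tips of the shut fingers; the grasp point (between the pads) lies 19 mm behind it; z points along the fingers, y is the line along which they close (so a half turn about z gives the same grasp; the last joint's range is limited). The gripper opens to 85 mm and grips with 20 to 120 N. Pads are 22 mm wide; open, the fingers measure 114 mm over their backs; the gripper's body (76 mm by 85 mm) begins 54 mm behind the grasp point. The pads swing forward as they close: fully open they stand 13 mm farther back than shut.
Start: joints at [-76.112, 7.471, 85.268, -0, 87.261, -4.893], TCP at [193.197, -568.05, 231.292] pointing down, gripper open.
Joint ranges: [-169.43, 169.43], [-51.17, 129.36], [1.28, 143.12], [-76.62, 256.62], [0, 156.53], [-152.29, 152.29]. Speed limits (degrees/s): [136.94, 136.94, 159.86, 180, 180, 180].

## Interface

Orientations are given as [roll, pitch, yaw] about the fixed x, y, z axes, in that order (R = Rz(yaw) Ry(pitch) Rx(roll)).
In Python, from bench import sense, snapshot, camera_params, hand_in, masks_of, pinpoint gives the robot as it stands.
- The arm moves only by the tool step_arm, never from a script. Its argument "targets" is a list of rows, each an object with "angular": the turn, a rotation vector about the tool's x, y, z scaled (see below), a list of three; "dp": the shift along the tool's x, y, z scaled (see below), a list of three; "fingers": the closure, from 0 (fully open) to 1 (shut). A call has exactly 8 rows; each row is the pose to reach, as a shift and turn from the pose commanded when the call began, along the tool's axes at that moment, turning the shorter way round; what a row does not reach only later rows make up. The controller multiplies each number of a shift by 0.2 m and each number of a turn by 180 degrees. A row lasts 1/8 s, in which the tool goes at most 62.5 mm and 10.7 degrees, less where a joint would pass 70% of its speed; a pose out of reach is approached as far as the arm can. A call with a number of a shift or a turn outside -1 to 1 is refused whole. A call with a gripper value outside its range is refused whole. The fingers move at their own pace and stop on an object; "newtons" is the grip in N (left out, the last holds). Time passes only in rows, so rows that repeat a pose let the fingers close, or fill a call up. It gives the time, the measured TCP pose, the force, the opening and the grip force at its end, in the units of the state.
- sense(): the state, without advancing time (a new reading comes with each control period).
- snapshot(name): name is "scene" or "top" or "wrist"; returns the picture (480x640x3 uint8, blue, green, red); there is no depth.
- camera_params(name): a dict with "vfov" (degrees; the focal length in pixels is half the picture's height over the tangent of half this angle, whatever the lens; pixels are square), "cx", "cy" (the principal point, pixels), "D" ([k1, k2, p1, p2, k3] as OpenCV has them; the pictures are not rectified), "R" (3x3) and "t" (3): a world point X has camera coordinates R X + t. Camera axes: x right, y down, z forward; pixel columns grow to the right and rows downward; lengths in mm; the calibration is good to about 2 mm. A picture is of the moment at which its call begins: read the wrist's pose just before it. camera_params takes no time and is no camera call; for the wrist camera it gives the pose at the moment of the call.
- hand_in(): hands the job in; it is judged then, once.
Trained networks look in the newest picture that a camera, given by its name, has taken for a name from the list of things; names that differ only in an ending like _2 or _b are one class to them, and where a whole thing is asked for, a point or a joint stands for the part that bears it (a point fixed in the world has none). Each returns a list of dicts, best first, with "conf" (0 to 1); they miss things now and then, are a little off and sometimes report something else, mostly with a low value. They report only what shows in the picture. A call takes as long as a camera call. They do not tell look-alikes from the thing itself.
- masks_of(camera, label): "pixels" (480x640 bool, what is visible of it) and "at" ([column, row] in pixels, amid what is visible of it).
- pinpoint(camera, label): "at" ([column, row] in pixels: a listed point, or the origin of a listed thing).
The state is a dict: "time": time; "joint_pos": joint angles; "qd": joint speeds; "joint_efforts": joint torques, N m; "tool_pos": TCP position; "tcp_rot": TCP orientation; "ft_force": force on the tool from outside, world axes, zero at the start; "wrist_torque": the same for the moment, N m; "finger_gap": finger opening in mm; "grip_force": force on a finger pad.
Only numpy, scipy, OpenCV 4.12 (cv2) and the standard library are available. Lean on these libraries where they do the work, as an engineer would, in place of code of your own. Each camera call takes 0.05 s, during which the arm holds its last target. There are 200 camera calls.

## Task

Take the yellow lamp module from the rack by its grip bar and, keeping it upright, set its two lugs into the slots of the round bayonet test socket, push it fully home against the spring, then twist it a quarter turn clockwise (seen from above) while keeping it pushed in. The socket springs back if let go, so finish while still gripping the lamp and holding it pushed home and turned. Leave the red and green lamps and everything else on the bench where they are.

Things in the scene. Friction and masses are not known exactly. Their poses are not given: they have to be found in the camera images.
- yellow_lamp: Loose yellow lamp, about 150 g, 104 mm tall, upright in any rack pocket. Origin: centre of its underside, z up. White foot d 36 mm (z 0 to 25), with a steel bar through it at z 0 to 10 mm: two lugs 8 mm wide reaching 25 mm from the axis along own +x and -x; black flange d 56 (z 25 to 33), lens d 54 (z 33 to 76), grip bar on top, in line with the lugs. A half turn about z looks the same.
- lamp_grip (a point): Centre of the yellow lamp's grip bar, on its axis, 90 mm above its underside. The bar is 50 mm long along the lamp's x, 24 mm wide along y, with flat sides, from 76 to 104 mm above the underside; grip it across the 24 mm from above.
- test_base: Bayonet test socket, fixed; place and yaw vary. Origin: centre of its underside, on the mat, 3 mm above the work surface. Grey round plate d 120 mm, 8 thick, with a black tube d 68 mm up to z 54. Two slots in the mouth, along own +x and -x, take the lugs (white marks on the plate); green dots at +y and -y show where the lugs end up. Half a turn about z looks the same.
- test_mouth (a point): Centre of the socket's mouth at the top of its lip, 54 mm above the origin of test_base. The aluminium lip is 6 mm thick and has a round opening d 40 mm with the two slots, 12 mm wide, reaching 27 mm from the axis. A lamp resting in the socket has its lugs in the slots and cannot turn; pushed down over 4 mm further, the lugs pass under the lip and can.
- test_floor (a point): Centre of the floor of the socket's brass spring-loaded turntable, inside the tube, on which the lamp's underside rests: 42 mm above the origin of test_base at rest, 32 mm pushed fully down. Notches in it, 11 mm wide and 5 mm deep, under the slots at rest, take the lugs and turn with them.
- test_push (a joint): How far the turntable is pushed down, m: 0 at rest (up) to 0.010 fully down (stop). Spring: 3 N at 0, 9 N at 0.010; pushes back up when let go.
- test_turn (a joint): How far the turntable is turned clockwise seen from above, rad: 0 at rest (notches under the slots), 1.57 is a quarter turn, stop at 1.66. Torsion spring: 0.03 N m at 0, about 0.125 N m at a quarter turn; turns back when let go.
- rack: Grey rack, fixed; 85 mm (own x) by 260 mm (own y), 18 mm high, standing on the mat; origin at the centre of its underside. Three round pockets 54 mm wide and 12 mm deep at own y = -85, 0 and +85 mm; each holds one lamp standing on the pocket floor (6 mm above the rack's origin), grip bars roughly along the row (within 0.5 rad).
- red_lamp: Same shape as yellow_lamp, but red: a bystander, stays in its rack pocket.
- green_lamp: Same shape as yellow_lamp, but green: a bystander, stays in its rack pocket.
- spool: Bystander: loose metal solder spool, 56 mm diameter, 36 mm tall, standing on the mat. Origin: centre of its underside.
- flux_jar: Bystander: small closed jar, 48 mm diameter, 45 mm tall. Origin: centre of its underside.
- circuit_board: Bystander: green circuit board 60 x 100 mm, up to 16 mm high, lying on the mat. Origin: centre of its underside.
- screwdriver: Bystander: screwdriver lying on the mat along its own x.
- pliers: Bystander: pliers with yellow handles, about 150 mm long along own x, lying on the mat.
Not all that is in view belongs to the job. There is more than one size of the yellow_lamp; the job needs the largest. What is shaped like the test_base but purple is not meant.

How it is judged:
By the outcome, as a careful person would: the job done as asked, in the order asked, and still so for the second after the job is handed in, while the arm keeps its last pose, push and grip.
It also fails if it takes over 48 s, if anything falls off the work surface, if the arm or the gripper's body presses on something with over 40 N, if the wrist force passes 120 N, or if a joint passes its speed limit or range.

## Working session

There is one attempt and no reset: what is moved stays moved. The work goes in short steps, Python scripts to look and compute and a tool call to move; the robot and the scene stay as the last step left them, time stands still between calls to the robot, and variables do not carry over. Pictures are saved under pics/ and viewed, at most 10 in all, crops included, and the job is handed in when it is done.

Besides the shell and the picture viewer there is one more tool, called after "Request:" as name([rows], argument=value, ...), one row to a line, values as JSON. step_arm: Moves the arm, as the interface text tells. Its arguments: {"type":"object","properties":{"targets":{"type":"array","items":{"type":"object","properties":{"angular":{"type":"array","items":{"type":"number","minimum":-1,"maximum":1}},"dp":{"type":"array","items":{"type":"number","minimum":-1,"maximum":1}},"fingers":{"type":"number"}}}},"newtons":{"type":"number"}},"required":["targets"]}

```bash
mkdir -p pics; ls
python3 - <<'E'
from bench import *
import cv2,numpy as np
print(sense())
a=snapshot("scene");b=snapshot("top")
cv2.imwrite("pics/s.png",a);cv2.imwrite("pics/t.png",b)
for c in("scene","top"):
    print(c,camera_params(c))
    for l in("yellow_lamp","lamp_grip","test_base","test_mouth","rack"):
        print(l,[(np.round(d["at"],1).tolist(),round(d["conf"],2)) for d in pinpoint(c,l)])
E
```

```text
pics
{'time': 0.0, 'joint_pos': array([-7.61116744e+01,  7.51571664e+00,  8.53301057e+01, -1.79888908e-03,
        8.72635315e+01, -4.89271305e+00]), 'qd': array([-0.08209052, -0.04377306,  0.04757945,  0.05544642, -0.01276181,
        0.02027705]), 'joint_efforts': array([ 2.22106049e-03, -5.69389665e+01, -5.00559390e+01,  2.57920246e-04,
        1.44811827e-02, -3.36659093e-05]), 'tool_pos': array([ 193.04787162, -567.49362941,  230.23019411]), 'tcp_rot': array([-1.79890891e+02, -7.53668264e-03,  1.87811191e+01]), 'ft_force': array([ 0.68822677,  0.55115615, -0.29921808]), 'wrist_torque': array([ 0.05065066,  0.02777723, -0.01565928]), 'grip_force': 0.0, 'finger_gap': 85.3510566742767}
scene {'vfov': 46.08932766521997, 'cx': 315.8429722092877, 'cy': 233.613019172069, 'D': array([-0.12235919,  0.        ,  0.        ,  0.        ,  0.        ]), 'R': array([[ 0.87534979,  0.48346352, -0.00507637],
       [ 0.33679921, -0.6172679 , -0.71101802],
       [-0.34688476,  0.62067976, -0.70315546]]), 't': array([-561.24559346,  -80.23349387, 1257.38546399])}
yellow_lamp [([302.8, 229.5], 0
[... 322 characters left out ...]
x': 327.4134977000775, 'cy': 232.72243682348838, 'D': array([-0.06503606,  0.        ,  0.        ,  0.        ,  0.        ]), 'R': array([[-0.01416204, -0.99986679,  0.00811385],
       [-0.99490188,  0.01328048, -0.09996934],
       [ 0.09984827, -0.00948826, -0.99495743]]), 't': array([  67.75740094,  593.61600386, 1059.79374327])}
yellow_lamp [([267.6, 271.2], 0.72), ([272.5, 217.2], 0.71), ([271.1, 325.7], 0.6)]
lamp_grip [([265.3, 319.8], 0.9), ([263.8, 268.6], 0.73), ([269.4, 213.7], 0.72)]
test_base [([497.0, 272.3], 0.76), ([411.3, 296.9], 0.57), ([271.9, 270.9], 0.57), ([128.4, 276.3], 0.22)]
test_mouth [([416.5, 298.2], 0.94), ([506.6, 267.7], 0.87)]
rack [([269.5, 269.0], 0.93)]
```

View pics/s.png

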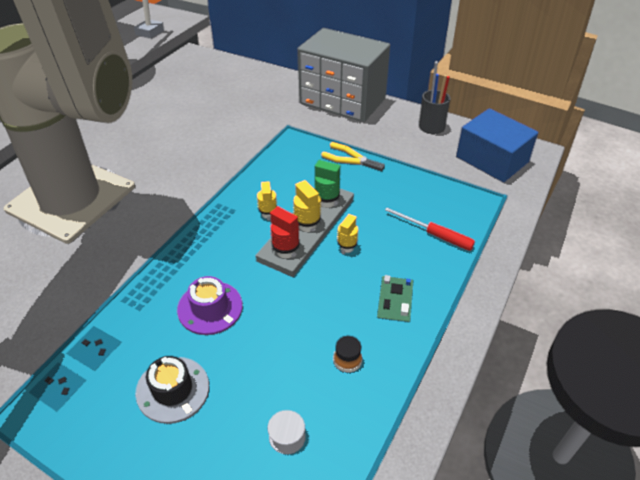

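View pics/t.png

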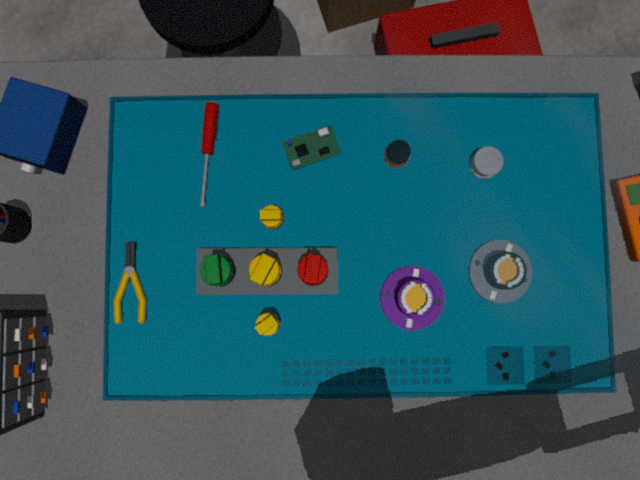

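The yellow candidates are at scene (303,203), in the rack between red and green, and two smaller ones standing on the mat at (267,198) and (347,233). The rack one is the largest and fits. The sockets are grey at scene (172,385) / top (500,270), and purple at scene (210,300) / top (412,297). The grey one is meant. Next I'll confirm this in an enlarged crop and measure.

```bash
cat > h.py <<'E'
from bench import *
import cv2,numpy as np
def K(p):
    f=240/np.tan(np.radians(p["vfov"]/2)); return np.array([[f,0,p["cx"]],[0,f,p["cy"]],[0,0,1.]])
def ray(p,uv):
    n=cv2.undistortPoints(np.array([[uv]],float),K(p),np.array(p["D"],float)).ravel()
    R=np.array(p["R"]);return -R.T@p["t"],R.T@np.r_[n,1]
def onz(p,uv,z):
    o,d=ray(p,uv);return o+d*(z-o[2])/d[2]
def tri(rs):
    A=np.zeros((3,3));b=np.zeros(3)
    for o,d in rs:
        d=d/np.linalg.norm(d);M=np.eye(3)-np.outer(d,d);A+=M;b+=M@o
    return np.linalg.solve(A,b)
def proj(p,X):
    return cv2.projectPoints(np.array(X,float).reshape(-1,1,3),cv2.Rodrigues(np.array(p["R"]))[0],np.array(p["t"],float),K(p),np.array(p["D"],float))[0].reshape(-1,2)
E
python3 - <<'E'
from h import *
T=camera_params("top");S=camera_params("scene")
r=lambda a:np.round(a,1)
for n,a,b,z in(("grip",(263.8,268.6),(303.9,194.5),99),("mouth",(506.6,267.7),(168.7,374.7),57),("base",(497,272.3),(174.1,392.2),3)):
    print(n,r(onz(T,a,z)),r(onz(S,b,z)),r(tri([ray(T,a),ray(S,b)])))
a,b=onz(T,(508.5,247.5),11),onz(T,(492.5,295.5),11);d=a-b
print("slot yaw",np.degrees(np.arctan2(d[1],d[0])),np.linalg.norm(d[:2]),r((a+b)/2))
t=cv2.imread("pics/t.png");s=cv2.imread("pics/s.png")
c1=cv2.resize(t[195:345,190:340],(400,400),interpolation=3);c2=cv2.resize(s[165:265,240:340],(400,400),interpolation=3)
cv2.imwrite("pics/crop.png",np.hstack([c1,c2]))
E
```

```text
grip [527.2 170.1  99. ] [523.2 166.1  99. ] [524.9 168.5  98.4]
mouth [ 524.1 -261.8   57. ] [ 525.6 -267.    57. ] [ 523.5 -264.3   51.6]
base [ 517.7 -260.     3. ] [ 524.1 -268.1    3. ] [ 517.9 -263.7   -9.1]
slot yaw -20.88874704804327 95.74477490761709 [ 519.1 -264.4   11. ]
```

View pics/crop.png

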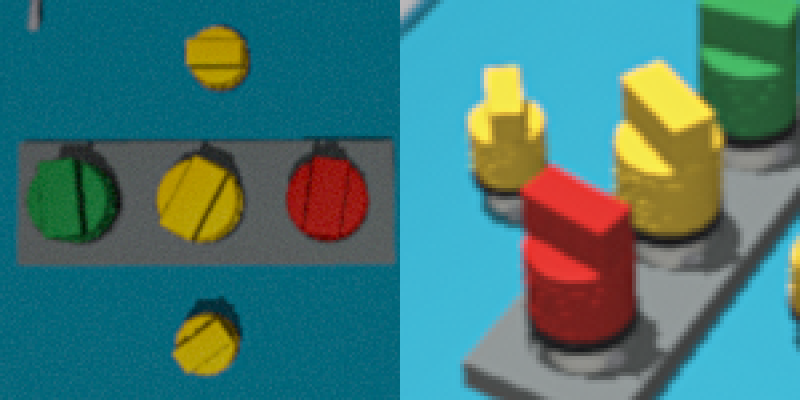

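The middle rack lamp is the largest yellow one. Its bar runs from about (215,170) to (180,240) in the left crop, a yaw of about -28°. The small ones at (217,57) and (205,345) are decoys. The grey socket is at about (522,-264) with its slots at about -21°. I'll move above the lamp.

Request:
step_arm([
  {"dp": [0.12, -0.125, -0.02]},
  {"dp": [0.24, -0.25, -0.04]},
  {"dp": [0.36, -0.375, -0.06]},
  {"dp": [0.48, -0.5, -0.08]},
  {"dp": [0.6, -0.64, -0.1]},
  {"dp": [0.72, -0.77, -0.1]},
  {"dp": [0.83, -0.89, -0.1]},
  {"dp": [0.93, -1, -0.1]},
])

```text
validation failed for argument at $.ta...
```

Request:
step_arm([
  {"dp": [0.12, -0.125, 0]},
  {"dp": [0.24, -0.25, 0]},
  {"dp": [0.36, -0.375, 0]},
  {"dp": [0.48, -0.5, 0]},
  {"dp": [0.6, -0.64, 0]},
  {"dp": [0.72, -0.77, 0]},
  {"dp": [0.83, -0.89, 0]},
  {"dp": [0.93, -1, 0]},
])

```text
validation failed for argument at $.ta...
```

Request:
step_arm([
  {"dp": [0.12, -0.125, 0], "angular": [0, 0, -0.05]},
  {"dp": [0.24, -0.25, 0], "angular": [0, 0, -0.1]},
  {"dp": [0.36, -0.375, 0], "angular": [0, 0, -0.16]},
  {"dp": [0.48, -0.5, 0], "angular": [0, 0, -0.21]},
  {"dp": [0.6, -0.64, 0], "angular": [0, 0, -0.26]},
  {"dp": [0.72, -0.77, 0], "angular": [0, 0, -0.31]},
  {"dp": [0.83, -0.87, 0], "angular": [0, 0, -0.36]},
  {"dp": [0.89, -0.95, 0], "angular": [0, 0, -0.41]},
])

```text
validation failed for argument at $.ta...
```

Request:
step_arm([
  {"angular": [0, 0, 0], "dp": [0.12, -0.125, -0.02], "fingers": 0},
  {"angular": [0, 0, 0], "dp": [0.24, -0.25, -0.04], "fingers": 0},
  {"angular": [0, 0, 0], "dp": [0.36, -0.375, -0.06], "fingers": 0},
  {"angular": [0, 0, 0], "dp": [0.48, -0.5, -0.08], "fingers": 0},
  {"angular": [0, 0, 0], "dp": [0.6, -0.64, -0.1], "fingers": 0},
  {"angular": [0, 0, 0], "dp": [0.72, -0.77, -0.1], "fingers": 0},
  {"angular": [0, 0, 0], "dp": [0.83, -0.89, -0.1], "fingers": 0},
  {"angular": [0, 0, 0], "dp": [0.93, -1, -0.1], "fingers": 0},
], newtons=40)

```text
time: 1.6
tool_pos: [305.3, -317.8, 251.5]
tcp_rot: [180.0, -0.0, 18.8]
ft_force: [0.5, -0.7, -0.0]
finger_gap: 85.5
grip_force: 0.0
```

Request:
step_arm([
  {"angular": [0, 0, 0], "dp": [0.12, -0.125, 0], "fingers": 0},
  {"angular": [0, 0, 0], "dp": [0.24, -0.25, 0], "fingers": 0},
  {"angular": [0, 0, 0], "dp": [0.36, -0.375, 0], "fingers": 0},
  {"angular": [0, 0, 0], "dp": [0.48, -0.5, 0], "fingers": 0},
  {"angular": [0, 0, 0], "dp": [0.6, -0.64, 0], "fingers": 0},
  {"angular": [0, 0, 0], "dp": [0.72, -0.77, 0], "fingers": 0},
  {"angular": [0, 0, 0], "dp": [0.83, -0.89, 0], "fingers": 0},
  {"angular": [0, 0, 0], "dp": [0.93, -1, 0], "fingers": 0},
])

```text
time: 2.6
tool_pos: [417.0, -68.4, 251.5]
tcp_rot: [180.0, -0.0, 18.8]
ft_force: [0.6, -0.0, -0.2]
finger_gap: 85.2
grip_force: 0.0
```

Request:
step_arm([
  {"angular": [0, 0, -0.05], "dp": [0.12, -0.125, 0], "fingers": 0},
  {"angular": [0, 0, -0.1], "dp": [0.24, -0.25, 0], "fingers": 0},
  {"angular": [0, 0, -0.16], "dp": [0.36, -0.375, 0], "fingers": 0},
  {"angular": [0, 0, -0.21], "dp": [0.48, -0.5, 0], "fingers": 0},
  {"angular": [0, 0, -0.26], "dp": [0.6, -0.64, 0], "fingers": 0},
  {"angular": [0, 0, -0.31], "dp": [0.72, -0.77, 0], "fingers": 0},
  {"angular": [0, 0, -0.36], "dp": [0.83, -0.87, 0], "fingers": 0},
  {"angular": [0, 0, -0.41], "dp": [0.89, -0.95, 0], "fingers": 0},
])

```text
time: 3.6
tool_pos: [524.4, 168.9, 251.2]
tcp_rot: [180.0, -0.0, 92.9]
ft_force: [-0.5, -0.3, 0.3]
finger_gap: 85.4
grip_force: 0.0
```

Request:
step_arm([
  {"angular": [0, 0, -0.05], "dp": [0, 0, 0], "fingers": 0},
  {"angular": [0, 0, -0.1], "dp": [0, 0, 0], "fingers": 0},
  {"angular": [0, 0, -0.15], "dp": [0, 0, 0], "fingers": 0},
  {"angular": [0, 0, -0.2], "dp": [0, 0, 0], "fingers": 0},
  {"angular": [0, 0, -0.25], "dp": [0, 0, 0], "fingers": 0},
  {"angular": [0, 0, -0.3], "dp": [0, 0, 0], "fingers": 0},
  {"angular": [0, 0, -0.33], "dp": [0, 0, 0], "fingers": 0},
  {"angular": [0, 0, -0.33], "dp": [0, 0, 0], "fingers": 0},
])

```text
time: 4.6
tool_pos: [524.0, 167.6, 251.4]
tcp_rot: [180.0, 0.0, 151.9]
ft_force: [-0.5, -0.4, 0.7]
finger_gap: 85.8
grip_force: 0.0
```

Run:
```python
from h import *
s=sense();P=camera_params("wrist");w=snapshot("wrist");cv2.imwrite("pics/w1.png",w)
print(s["tool_pos"],s["tcp_rot"],s["joint_pos"].round(1)); 
print("cam centre",-np.array(P["R"]).T@P["t"])
for d in pinpoint("wrist","lamp_grip"): print(d["at"],round(d["conf"],2),onz(P,d["at"],99).round(1))
```

```text
[523.97504625 167.62109204 251.37990006] [1.79995050e+02 7.00350082e-03 1.51944007e+02] [ 12.4  -0.7  91.7  -0.   89.  -49.5]
cam centre [455.74760939 203.72610223 394.1116808 ]
[326.2, 221.2] 0.96 [527.1 173.6  99. ]
[275.5, 125.7] 0.92 [433.4 174.7  99. ]
[357.0, 297.3] 0.73 [610.  164.4  99. ]
[243.6, 411.1] 0.22 [678.4 -10.9  99. ]
```

View pics/w1.png

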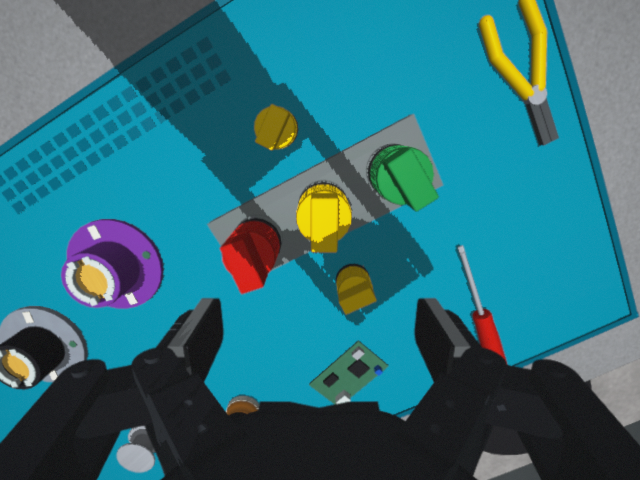

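```bash
cat >> h.py <<'E'
def sil(P,x,y,yaw,z0):
    m=np.zeros((480,640),np.uint8);a=np.linspace(0,2*np.pi,60)
    c=np.array([[27*np.cos(t),27*np.sin(t),z] for t in a for z in(33,76)])
    b=np.array([[i,j,k] for i in(-25,25) for j in(-12,12) for k in(76,104)],float)
    R=cv2.Rodrigues(np.array([0,0,np.radians(yaw)]))[0]
    for q in(c,b):
        p=proj(P,q@R.T+[x,y,z0]);cv2.fillConvexPoly(m,cv2.convexHull(np.round(p*16).astype(np.int32)),255,cv2.LINE_AA,4)
    return m/255.
E
python3 - <<'E'
from h import *
from scipy.optimize import minimize
im={"wrist":"pics/w1.png","top":"pics/t.png","scene":"pics/s.png"}
at={"wrist":(323,215),"top":(265,270),"scene":(307,205)}
M={}
for c,f in im.items():
    h=cv2.cvtColor(cv2.imread(f),cv2.COLOR_BGR2HSV);m=cv2.inRange(h,(20,110,60),(36,255,255))
    m=cv2.morphologyEx(m,cv2.MORPH_CLOSE,np.ones((3,3)))
    n,l,s,_=cv2.connectedComponentsWithStats(m)
    k=l[at[c][1],at[c][0]];M[c]=(l==k)*1.;print(c,k,s[k])
P={c:camera_params(c) for c in im}
def cost(v,cs): return sum(np.abs(sil(P[c],*v,9)-M[c]).sum()/M[c].sum() for c in cs)
for cs in(["wrist"],["top"],["scene"],["wrist","top","scene"]):
    r=min((minimize(cost,[525,169,y0],(cs,),method="Nelder-Mead",options=dict(initial_simplex=[[525,169,y0],[531,169,y0],[525,175,y0],[525,169,y0+8]])) for y0 in(-34,-24)),key=lambda r:r.fun)
    print(cs,r.x.round(1),round(r.fun,3))
E
```

```text
wrist 3 [ 296  184   56   68 2915]
top 7 [248 253  34  33 826]
scene 2 [294 181  28  43 914]
['wrist'] [525.5 171.9 -27.3] 0.062
['top'] [526.8 171.6 -26.4] 0.074
['scene'] [526.6 172.9 -34.9] 0.15
['wrist', 'top', 'scene'] [526.6 171.6 -30.6] 0.299
```

Request:
step_arm([
  {"angular": [0, 0, -0.005], "dp": [0, 0.023, 0.1], "fingers": 0.35},
  {"angular": [0, 0, -0.005], "dp": [0, 0.023, 0.22], "fingers": 0.35},
  {"angular": [0, 0, -0.005], "dp": [0, 0.023, 0.34], "fingers": 0.35},
  {"angular": [0, 0, -0.005], "dp": [0, 0.023, 0.46], "fingers": 0.35},
  {"angular": [0, 0, -0.005], "dp": [0, 0.023, 0.58], "fingers": 0.35},
  {"angular": [0, 0, -0.005], "dp": [0, 0.023, 0.69], "fingers": 0.35},
  {"angular": [0, 0, -0.005], "dp": [0, 0.023, 0.77], "fingers": 0.35},
  {"angular": [0, 0, -0.005], "dp": [0, 0.023, 0.8], "fingers": 0.35},
])

```text
time: 5.7
tool_pos: [525.0, 171.5, 89.4]
tcp_rot: [-179.9, -0.1, 152.9]
ft_force: [0.1, 0.4, -0.5]
finger_gap: 55.9
grip_force: 0.0
```

Request:
step_arm([
  {"angular": [0, 0, 0], "dp": [0, 0, 0.005], "fingers": 0.5},
  {"angular": [0, 0, 0], "dp": [0, 0, 0.005], "fingers": 0.6},
  {"angular": [0, 0, 0], "dp": [0, 0, 0.005], "fingers": 0.75},
  {"angular": [0, 0, 0], "dp": [0, 0, 0.005], "fingers": 1},
  {"angular": [0, 0, 0], "dp": [0, 0, 0.005], "fingers": 1},
  {"angular": [0, 0, 0], "dp": [0, 0, 0.005], "fingers": 1},
  {"angular": [0, 0, 0], "dp": [0, 0, 0.005], "fingers": 1},
  {"angular": [0, 0, 0], "dp": [0, 0, 0.005], "fingers": 1},
], newtons=60)

```text
time: 6.7
tool_pos: [527.0, 171.8, 91.5]
tcp_rot: [179.9, 0.1, 152.9]
ft_force: [0.5, -0.6, 5.5]
finger_gap: 23.0
grip_force: 59.7
```

Request:
step_arm([
  {"angular": [0, 0, 0], "dp": [0, 0, -0.03], "fingers": 1},
  {"angular": [0, 0, 0], "dp": [0, 0, -0.1], "fingers": 1},
  {"angular": [0, 0, 0], "dp": [0, 0, -0.2], "fingers": 1},
  {"angular": [0, 0, 0], "dp": [0, 0, -0.33], "fingers": 1},
  {"angular": [0, 0, 0], "dp": [0, 0, -0.46], "fingers": 1},
  {"angular": [0, 0, 0], "dp": [0, 0, -0.58], "fingers": 1},
  {"angular": [0, 0, 0], "dp": [0, 0, -0.68], "fingers": 1},
  {"angular": [0, 0, 0], "dp": [0, 0, -0.74], "fingers": 1},
])

```text
time: 7.7
tool_pos: [526.6, 171.8, 240.4]
tcp_rot: [179.9, 0.1, 152.9]
ft_force: [0.8, -0.7, -2.7]
finger_gap: 22.7
grip_force: 59.0
```

Request:
step_arm([
  {"angular": [0, 0, 0], "dp": [-0.03, -0.06, 0], "fingers": 1},
  {"angular": [0, 0, 0], "dp": [-0.09, -0.18, 0], "fingers": 1},
  {"angular": [0, 0, 0], "dp": [-0.16, -0.32, 0], "fingers": 1},
  {"angular": [0, 0, 0], "dp": [-0.23, -0.46, 0], "fingers": 1},
  {"angular": [0, 0, 0], "dp": [-0.3, -0.6, 0], "fingers": 1},
  {"angular": [0, 0, 0], "dp": [-0.37, -0.74, 0], "fingers": 1},
  {"angular": [0, 0, 0], "dp": [-0.44, -0.88, 0], "fingers": 1},
  {"angular": [0, 0, 0], "dp": [-0.48, -0.97, 0], "fingers": 1},
])

```text
time: 8.7
tool_pos: [522.2, -46.6, 237.0]
tcp_rot: [-179.9, -0.1, 152.8]
ft_force: [0.5, 1.0, -1.7]
finger_gap: 23.0
grip_force: 58.9
```

Request:
step_arm([
  {"angular": [0, 0, -0.005], "dp": [-0.07, -0.14, 0], "fingers": 1},
  {"angular": [0, 0, -0.01], "dp": [-0.14, -0.28, 0], "fingers": 1},
  {"angular": [0, 0, -0.015], "dp": [-0.21, -0.42, 0], "fingers": 1},
  {"angular": [0, 0, -0.02], "dp": [-0.28, -0.56, 0], "fingers": 1},
  {"angular": [0, 0, -0.025], "dp": [-0.35, -0.7, 0], "fingers": 1},
  {"angular": [0, 0, -0.033], "dp": [-0.42, -0.84, 0], "fingers": 1},
  {"angular": [0, 0, -0.033], "dp": [-0.47, -0.94, 0], "fingers": 1},
  {"angular": [0, 0, -0.033], "dp": [-0.48, -0.97, 0], "fingers": 1},
])

```text
time: 9.7
tool_pos: [519.7, -262.2, 237.7]
tcp_rot: [180.0, -0.1, 158.7]
ft_force: [0.2, 0.3, -1.3]
finger_gap: 23.2
grip_force: 58.9
```

Run:
```python
from h import *
s=sense();P=camera_params("wrist");w=snapshot("wrist");cv2.imwrite("pics/w2.png",w);cv2.imwrite("pics/s2.png",snapshot("scene"));cv2.imwrite("pics/t2.png",snapshot("top"))
print(s["tool_pos"],s["tcp_rot"],s["joint_pos"].round(1),s["finger_gap"],s["ft_force"]) 
for l,z in(("test_mouth",57),("test_base",3)):
  for d in pinpoint("wrist",l): print(l,np.round(d["at"]),round(d["conf"],2),onz(P,d["at"],z).round(1))
```

```text
[ 519.70654974 -262.15159877  237.68832525] [ 1.79984823e+02 -5.99004909e-02  1.58713087e+02] [ -31.8    4.6   87.7    0.    87.8 -100.5] 23.238579449477722 [ 0.1516792   0.31980088 -1.31307576]
test_mouth [313. 220.] 0.77 [ 523.2 -270.    57. ]
test_mouth [468. 106.] 0.57 [474.7 -98.4  57. ]
test_mouth [321. 309.] 0.49 [ 619.1 -298.8   57. ]
test_mouth [515. 312.] 0.43 [702.9 -99.6  57. ]
test_base [316. 205.] 0.75 [ 520.5 -265.9    3. ]
test_base [445. 110.] 0.73 [474.5 -99.4   3. ]
```

View pics/w2.png

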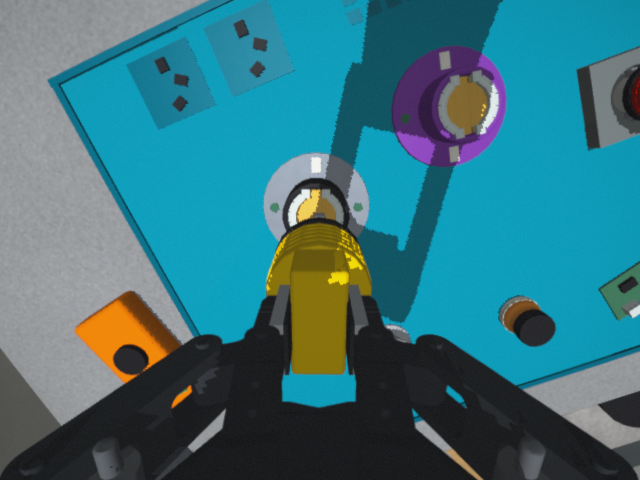

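The wrist view shows the grey socket's green dots at about (276,207) and (358,206) and a white mark at (316,163). The lamp is held upright in front of it. I'll use the marks to fix the socket's centre and yaw.

Run:
```python
from h import *
im={"wrist":"pics/w2.png","top":"pics/t.png","scene":"pics/s.png"}
C=np.array([521,-265.])
for c,f in im.items():
    P=camera_params(c);i=cv2.imread(f);h=cv2.cvtColor(i,cv2.COLOR_BGR2HSV)
    for nm,m in(("green",cv2.inRange(h,(40,60,20),(80,255,255))),("white",cv2.inRange(h,(0,0,205),(180,40,255)))):
        n,l,s,ce=cv2.connectedComponentsWithStats(m)
        for k in range(1,n):
            p=onz(P,ce[k],11)[:2]
            d=p-C
            if s[k][4]>=4 and 30<np.hypot(*d)<62: print(c,nm,ce[k].round(1),s[k][4],p.round(1),"r",np.hypot(*d).round(1),"ang",np.degrees(np.arctan2(d[1],d[0])).round(1))
```

```text
wrist green [357.5 206.8] 55 [ 538.6 -220.2] r 48.1 ang 68.5
wrist green [274.2 207.2] 55 [ 504.9 -308.3] r 46.1 ang -110.4
wrist white [315.5 164.6] 154 [ 477.7 -247.4] r 46.7 ang 157.9
scene green [195.9 371.6] 17 [ 535.9 -222. ] r 45.5 ang 70.9
scene green [146.2 403.6] 19 [ 502.  -310.1] r 49.0 ang -112.9
scene white [175.5 367.1] 174 [ 500.6 -232.1] r 38.7 ang 121.8
scene white [187.3 362.7] 7 [ 512.7 -215.3] r 50.4 ang 99.5
scene white [156.7 379.3] 175 [ 487.9 -266.5] r 33.1 ang -177.5
scene white [186.6 408.2] 74 [ 563.8 -283.7] r 46.7 ang -23.6
```

Run:
```python
from h import *
P=camera_params("wrist");i=cv2.imread("pics/w2.png");S=3
x0,y0=220,140
I=cv2.resize(i[y0:y0+250,x0:x0+200],None,fx=S,fy=S,interpolation=2)
def dr(X,col): 
    p=((proj(P,X)-[x0,y0]+.5)*S*8).astype(int); cv2.polylines(I,[p],False,col,1,cv2.LINE_AA,3)
def tf(q,x,y,yaw,z): return np.array(q,float)@cv2.Rodrigues(np.array([0,0,np.radians(yaw)]))[0].T+[x,y,z]
L=(519.7,-262.15,158.7,237.7-82)
a=np.linspace(0,2*np.pi,80)
circ=lambda r,z:[[r*np.cos(t),r*np.sin(t),z] for t in a]
for z in(76,104): dr(tf([[25,12,z],[-25,12,z],[-25,-12,z],[25,-12,z],[25,12,z]],*L),(255,0,255))
for z,r in((76,27),(33,27),(33,28),(25,28)): dr(tf(circ(r,z),*L),(255,0,255))
B=(521.5,-264.5,159,3)
dr(tf(circ(60,8),*B),(0,0,255));dr(tf(circ(20,54),*B),(0,0,255));dr(tf(circ(34,54),*B),(0,0,255))
for s in(1,-1): dr(tf([[s*18,6,54],[s*27,6,54],[s*27,-6,54],[s*18,-6,54]],*B),(0,0,255))
cv2.imwrite("pics/o.png",I[:600])
```

```text
(no output)
```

View pics/o.png

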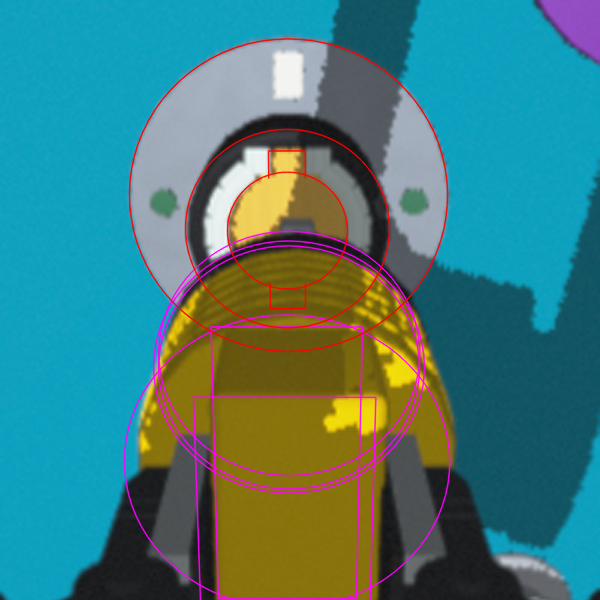

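Request:
step_arm([
  {"angular": [0, 0, -0.001], "dp": [-0.01, -0.01, 0.04], "fingers": 1},
  {"angular": [0, 0, -0.001], "dp": [-0.01, -0.01, 0.11], "fingers": 1},
  {"angular": [0, 0, -0.001], "dp": [-0.01, -0.01, 0.18], "fingers": 1},
  {"angular": [0, 0, -0.001], "dp": [-0.01, -0.01, 0.25], "fingers": 1},
  {"angular": [0, 0, -0.001], "dp": [-0.01, -0.01, 0.32], "fingers": 1},
  {"angular": [0, 0, -0.001], "dp": [-0.01, -0.01, 0.37], "fingers": 1},
  {"angular": [0, 0, -0.001], "dp": [-0.01, -0.01, 0.4], "fingers": 1},
  {"angular": [0, 0, -0.001], "dp": [-0.01, -0.01, 0.4], "fingers": 1},
])

```text
time: 10.95
tool_pos: [521.1, -263.7, 157.9]
tcp_rot: [180.0, -0.0, 159.0]
ft_force: [0.5, 0.5, -0.9]
finger_gap: 22.7
grip_force: 58.9
```

Run:
```python
from h import *
s=sense();print(s["tool_pos"],s["tcp_rot"],s["ft_force"])
P=camera_params("scene");i=snapshot("scene");cv2.imwrite("pics/s3.png",i);S=6
x0,y0=120,290
I=cv2.resize(i[y0:y0+130,x0:x0+110],None,fx=S,fy=S,interpolation=2)
J=I.copy()
def dr(X,col): 
    p=((proj(P,X)-[x0,y0]+.5)*S*8).astype(int); cv2.polylines(I,[p],False,col,1,cv2.LINE_AA,3)
def tf(q,x,y,yaw,z): return np.array(q,float)@cv2.Rodrigues(np.array([0,0,np.radians(yaw)]))[0].T+[x,y,z]
L=(*s["tool_pos"][:2],s["tcp_rot"][2],s["tool_pos"][2]-82)
a=np.linspace(0,2*np.pi,80)
circ=lambda r,z:[[r*np.cos(t),r*np.sin(t),z] for t in a]
for z,r in((76,27),(33,27),(25,28),(25,18),(0,18)): dr(tf(circ(r,z),*L),(255,0,255))
dr(tf([[25,4,0],[-25,4,0],[-25,-4,0],[25,-4,0],[25,4,0]],*L),(255,0,255))
B=(520.8,-264.7,159,3)
dr(tf(circ(60,8),*B),(0,0,255));dr(tf(circ(20,54),*B),(0,0,255));dr(tf(circ(34,54),*B),(0,0,255))
cv2.imwrite("pics/o2.png",cv2.resize(np.hstack([J,I])[:600*2],None,fx=.6,fy=.6,interpolation=3))
```

```text
[ 521.09388501 -263.70326376  157.85463154] [ 1.79994357e+02 -3.88750662e-02  1.58999591e+02] [ 0.51754113  0.5310593  -0.86435074]
```

View pics/o2.png

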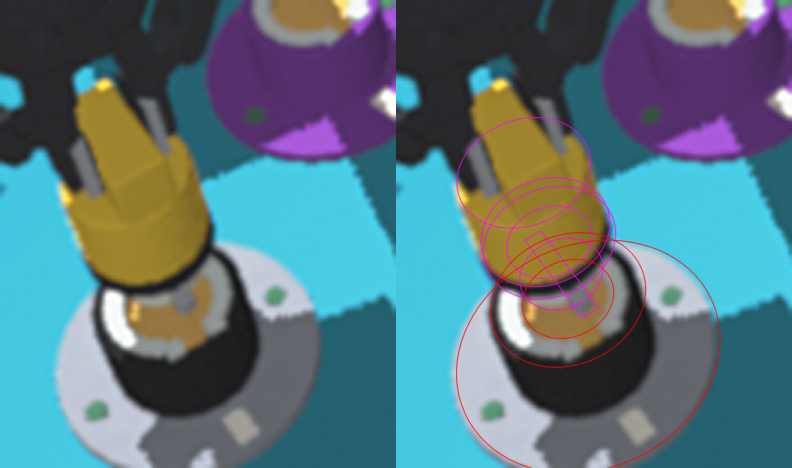

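Request:
step_arm([
  {"angular": [0, 0, 0], "dp": [0, -0.004, 0.03], "fingers": 1},
  {"angular": [0, 0, 0], "dp": [0, -0.004, 0.06], "fingers": 1},
  {"angular": [0, 0, 0], "dp": [0, -0.004, 0.08], "fingers": 1},
  {"angular": [0, 0, 0], "dp": [0, -0.004, 0.09], "fingers": 1},
  {"angular": [0, 0, 0], "dp": [0, -0.004, 0.1], "fingers": 1},
  {"angular": [0, 0, 0], "dp": [0, -0.004, 0.11], "fingers": 1},
  {"angular": [0, 0, 0], "dp": [0, -0.004, 0.12], "fingers": 1},
  {"angular": [0, 0, 0], "dp": [0, -0.004, 0.13], "fingers": 1},
], newtons=80)

```text
time: 12.0
tool_pos: [521.0, -264.5, 132.2]
tcp_rot: [180.0, 0.0, 159.0]
ft_force: [0.2, -0.1, -1.5]
finger_gap: 22.4
grip_force: 83.2
```

Request:
step_arm([
  {"angular": [0, 0, 0], "dp": [0, 0, 0.01], "fingers": 1},
  {"angular": [0, 0, 0], "dp": [0, 0, 0.015], "fingers": 1},
  {"angular": [0, 0, 0], "dp": [0, 0, 0.02], "fingers": 1},
  {"angular": [0, 0, 0], "dp": [0, 0, 0.025], "fingers": 1},
  {"angular": [0, 0, 0], "dp": [0, 0, 0.03], "fingers": 1},
  {"angular": [0, 0, 0], "dp": [0, 0, 0.035], "fingers": 1},
  {"angular": [0, 0, 0], "dp": [0, 0, 0.04], "fingers": 1},
  {"angular": [0, 0, 0], "dp": [0, 0, 0.04], "fingers": 1},
])

```text
time: 13.0
tool_pos: [521.2, -264.6, 124.5]
tcp_rot: [-180.0, 0.0, 159.0]
ft_force: [-0.8, 0.2, 2.6]
finger_gap: 22.4
grip_force: 84.0
```

Request:
step_arm([
  {"angular": [0, 0, 0], "dp": [0, 0, 0.006], "fingers": 1},
  {"angular": [0, 0, 0], "dp": [0, 0, 0.012], "fingers": 1},
  {"angular": [0, 0, 0], "dp": [0, 0, 0.018], "fingers": 1},
  {"angular": [0, 0, 0], "dp": [0, 0, 0.024], "fingers": 1},
  {"angular": [0, 0, 0], "dp": [0, 0, 0.03], "fingers": 1},
  {"angular": [0, 0, 0], "dp": [0, 0, 0.036], "fingers": 1},
  {"angular": [0, 0, 0], "dp": [0, 0, 0.042], "fingers": 1},
  {"angular": [0, 0, 0], "dp": [0, 0, 0.045], "fingers": 1},
])

```text
time: 14.0
tool_pos: [522.0, -265.0, 117.5]
tcp_rot: [-180.0, 0.1, 159.0]
ft_force: [-3.1, 3.0, 17.7]
finger_gap: 22.2
grip_force: 86.0
```

Request:
step_arm([
  {"angular": [0, 0, 0], "dp": [0, 0, 0.005], "fingers": 1},
  {"angular": [0, 0, 0.02], "dp": [0, 0, 0.005], "fingers": 1},
  {"angular": [0, 0, 0.05], "dp": [0, 0, 0.005], "fingers": 1},
  {"angular": [0, 0, 0.08], "dp": [0, 0, 0.005], "fingers": 1},
  {"angular": [0, 0, 0.11], "dp": [0, 0, 0.005], "fingers": 1},
  {"angular": [0, 0, 0.14], "dp": [0, 0, 0.005], "fingers": 1},
  {"angular": [0, 0, 0.17], "dp": [0, 0, 0.005], "fingers": 1},
  {"angular": [0, 0, 0.2], "dp": [0, 0, 0.005], "fingers": 1},
])

```text
time: 15.0
tool_pos: [522.3, -265.5, 117.4]
tcp_rot: [179.9, 0.2, 122.8]
ft_force: [-4.8, 2.5, 19.2]
finger_gap: 22.6
grip_force: 86.2
```

Run:
```python
from h import *
s=sense()
for k in("tool_pos","tcp_rot","ft_force","wrist_torque","joint_pos","finger_gap"):print(k,np.round(s[k],2))
```

```text
tool_pos [ 522.34 -265.48  117.38]
tcp_rot [179.92   0.22 122.83]
ft_force [-4.81  2.48 19.2 ]
wrist_torque [0.51 1.01 0.1 ]
joint_pos [-3.194e+01  9.740e+00  9.492e+01 -2.000e-02  7.511e+01 -6.477e+01]
finger_gap 22.58
```

Request:
step_arm([
  {"angular": [0, 0, 0.04], "dp": [0, 0, 0.002], "fingers": 1},
  {"angular": [0, 0, 0.08], "dp": [0, 0, 0.002], "fingers": 1},
  {"angular": [0, 0, 0.12], "dp": [0, 0, 0.002], "fingers": 1},
  {"angular": [0, 0, 0.17], "dp": [0, 0, 0.002], "fingers": 1},
  {"angular": [0, 0, 0.22], "dp": [0, 0, 0.002], "fingers": 1},
  {"angular": [0, 0, 0.27], "dp": [0, 0, 0.002], "fingers": 1},
  {"angular": [0, 0, 0.31], "dp": [0, 0, 0.002], "fingers": 1},
  {"angular": [0, 0, 0.325], "dp": [0, 0, 0.002], "fingers": 1},
])

```text
time: 16.0
tool_pos: [522.4, -265.9, 117.4]
tcp_rot: [179.7, 0.1, 64.4]
ft_force: [-4.7, 1.5, 21.4]
finger_gap: 22.8
grip_force: 86.4
```

Run:
```python
from h import *
s=sense()
for k in("tool_pos","tcp_rot","ft_force","wrist_torque","finger_gap"):print(k,np.round(s[k],2))
i=snapshot("scene");a=cv2.resize(i[280:430,110:260],(500,500),interpolation=2)
w=snapshot("wrist");cv2.imwrite("pics/w4.png",w);b=cv2.resize(w[100:400,200:440],(300,375))
c=np.zeros((500,300,3),np.uint8);c[:375]=b
cv2.imwrite("pics/f.png",np.hstack([a,c]))
```

```text
tool_pos [ 522.39 -265.91  117.38]
tcp_rot [1.7974e+02 8.0000e-02 6.4350e+01]
ft_force [-4.65  1.48 21.36]
wrist_torque [0.3  1.26 0.13]
finger_gap 22.77
```

View pics/f.png

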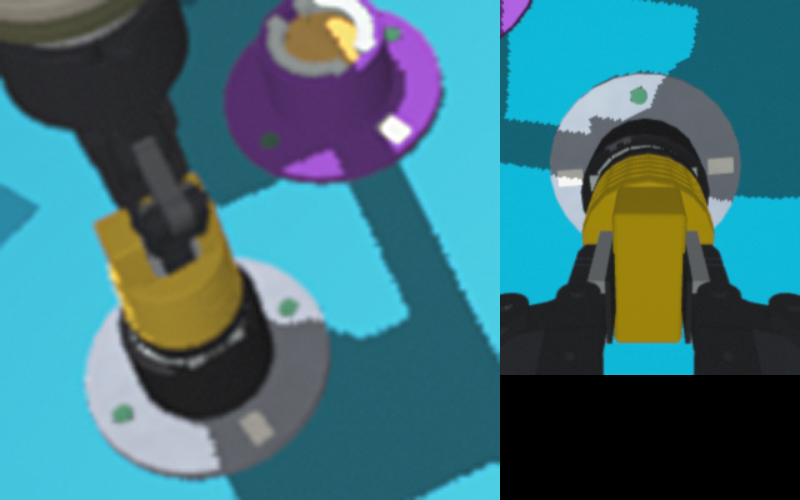

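The lamp is fully home: about 21 N with no further travel, and the flange sits just above the lip. It has turned 94.6° at the tool, the bar lines up with the green dots, and the torque of 0.13 N m matches the quarter-turn spring. Handing in.

```bash
python3 -c "
from bench import *
print(hand_in())"
```

```text
the job is handed in; nothing more can be done
None
```

I handed the job in at about 16 s: the large yellow lamp is gripped, pushed home (about 21 N at the stop) and turned about 94.6° clockwise in the grey socket. The hand-in gave no verdict, and I did not take a last check picture of the rack and the other items.

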